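# Put the round stamp away, then seal the sheet with the square one

### The job

Finish this calligraphy sheet: first put the round stamp that was left standing on it back in the round well of the desk stand, fully home, and let go of it. Then take the square stamp from its well and press it gently in the middle of the printed square on the sheet - upright, square to the printed lines, its index ridge towards the sheet's lower edge (the one nearest the robot) - until its sprung sleeve has gone at least half way up, and press it nowhere else on the sheet. Finish while still holding it pressed there, and leave the other things on the desk where they are.

Things in the scene. Friction and masses are not known exactly. Their poses are not given: they have to be found in the camera images.
- sheet: White paper 334 mm (x) by 243 mm (y) on a black felt mat 370 x 265 mm, fixed on the desk. Origin: centre of the underside; z up; paper top 2.5 mm above it, felt top 2 mm. Its lower edge is at -x, nearest the robot. On it: a bold brushed circle, border lines, a line parting off a name column on the left (+y) and, at that column's foot, the square for the seal.
- seal_box (a point): Centre of the printed square outline (36 mm clear inside, 39 mm outside, thin dark grey line), on the paper's top surface, at x = -100 mm, y = +85 mm from the sheet's origin. Axes as the sheet's: the square's sides run along the sheet's x and y.
- stand: Grey desk stand for the stamps, fixed: a block 66 mm (x) by 136 mm (y) and 30 mm high, with two wells 66 mm apart, each 24 mm deep (well floor 6 mm above the desk). Origin: centre of the underside; z up; -x is its front.
- round_well (a point): Centre of the mouth of the round well, level with the stand's top, at y = +33 mm from the stand's origin. Bore 25 mm wide with a 1.5 mm chamfer, 24 mm deep; empty at the start.
- square_well (a point): Centre of the mouth of the square well, level with the stand's top, at y = -33 mm from the stand's origin. 29 x 29 mm, sides along the stand's x and y, 24 mm deep. The square stamp stands in it at the start.
- round_stamp: Round stamp, 66 mm tall, about 50 g: black barrel 18 mm wide from 16 mm up, grey sleeve 22 mm wide below that. Origin: centre of the sleeve's lower edge (the printing end); z up along the barrel. Stands on the sheet at the start, right (-y) of the printed square. The sleeve is sprung and can slide 5 mm up the barrel (2 N to start it, 8 N at the end).
- square_stamp: Square stamp, 72 mm tall, about 65 g: black barrel 22 x 22 mm from 16 mm up, grey sleeve 26 x 26 mm below that. Origin: centre of the sleeve's lower edge when fully out (printing end), so it sinks below the paper as the sleeve goes up; z up the barrel, x, y square to its faces. A metal ridge marks its -x face, the imprint's lower side; at the start it faces the stand's front within 5 degrees.
- square_ridge (a point): The metal index ridge on the square stamp's -x face: 12 mm from the barrel's axis, 31 mm above the stamp's printing end.
- square_sleeve (a joint): How far the square stamp's sleeve is pushed up its barrel: 0 = fully out, 0.005 m = fully in. The spring takes 2 N to start and 1.2 N per mm more: 5 N half way, 8 N fully in; then it is solid.
- paperweight: Bystander: steel bar paperweight 165 x 13 x 11 mm with a small knob, lying across the upper (far) end of the sheet. Origin: centre of the underside.
- inkstone: Bystander: black open ink tray 135 x 75 x 22 mm, on the desk far right. Origin: centre of the underside.
- ink_bottle: Bystander: black ink bottle with a white cap, 48 mm wide, 125 mm tall, left of the sheet. Origin: centre of the underside.
- brush_glass: Bystander: glass 76 mm wide, 95 mm tall, with brushes standing in it to about 240 mm, far left. Origin: centre of the underside.
Mind the look-alikes: they are no part of the job. What is shaped like the round_stamp but red is not meant.

How it is judged (in metres and radians):
On the way, in this order (a step that is already met when the one before it is completed fails the run):
1. the round stamp stands fully home in the round well, let go, with the square stamp still in its own well (horizontal distance between round_stamp and round_well below 0.005 m and z of round_stamp in the frame of round_well below -0.021 m and angle between round_stamp's own z axis and vertical below 0.15 rad and contact force between round_stamp and the fingers below 0.1 N and z of square_stamp in the frame of square_well below -0.015 m), for 0.2 s.
2. the square stamp is pressed in the printed square, sleeve at least half way up, upright and the right way round (x of square_stamp in the frame of seal_box between -0.005 and 0.005 m and y of square_stamp in the frame of seal_box between -0.005 and 0.005 m and angle between square_stamp's own z axis and vertical below 0.12 rad and angle between the x axis of square_stamp and the x axis of seal_box, either way round below 0.15 rad and x of square_ridge in the frame of seal_box below -0.004 m and value of joint square_sleeve above 0.0025 m and contact force between square_stamp and sheet between 3 and 15 N and contact force between square_stamp and the fingers above 1 N), for 0.3 s.
At the end, for the whole second after the job is handed in: Square stamp held pressed: within 5 mm of the square's middle along each side, 0.12 rad of upright, 0.15 rad of square, ridge to the lower edge, sleeve up 2.5 mm or more, 3 to 15 N on the sheet. Round stamp in its well, within 3 mm of the floor, 5 mm of the centre, 0.15 rad of upright (all of step 2 and horizontal distance between round_stamp and round_well below 0.005 m and z of round_stamp in the frame of round_well below -0.021 m and angle between round_stamp's own z axis and vertical below 0.15 rad); the arm keeps its last pose, push and grip.
It fails at once if the sheet is pressed with more than 25 N by the square stamp (contact force between square_stamp and sheet above 25 N).
It fails at once if the square stamp is pressed on the sheet more than 10 mm away from the middle of the printed square (value of joint square_sleeve above 0.002 m and contact force between square_stamp and sheet above 1 N and horizontal distance between square_stamp and seal_box above 0.01 m).
It fails at once if a bystander (paperweight, inkstone, ink bottle, brush glass) is moved by more than 20 mm (distance of any of paperweight, inkstone, ink_bottle, brush_glass from where it was at the start of the episode above 0.02 m).
It also fails if it takes over 48 s, if anything falls off the work surface, if the arm or the gripper's body presses on something with over 40 N, if the wrist force passes 120 N, or if a joint passes its speed limit or range.

### The arm

A 6-joint arm with a two-finger parallel gripper is mounted at the origin on the work surface. World frame = base frame: x ahead of the robot, y to its left, z up, the work surface at z = 0. Lengths are in mm, angles in rad, forces in N, time in s.
With the tool pointing down it reaches from about 350 to 975 mm from the base axis. Payload 7.1 kg.
Tool frame: the origin (TCP) lies between the finger pads; the fingertips stand 14 mm ahead of it and the grasp point (between the pads) lies 5 mm behind it; z points along the fingers, y is the line along which they close (so a half turn about z gives the same grasp; the last joint's range is limited). The gripper opens to 88 mm and grips with 3 to 60 N. Pads are 20 mm wide; open, the fingers measure 115 mm over their backs; the gripper's body (75 mm by 178 mm) begins 61 mm behind the grasp point.
Start: joints at [1.327, 0.423, 1.63, -0, 1.089, -0.019], TCP at [139.288, 609.265, 236.675] pointing down, gripper open.
Joint ranges: [-3, 3], [-0.9, 2.11], [0.09, 2.58], [-1.31, 4.45], [0.11, 2.69], [-2.54, 2.54]. Speed limits (rad/s): [2.39, 2.39, 3.01, 3.14, 3.14, 3.14].

### API

Orientations are given as a rotation vector (axis times angle).
In Python, from workcell import ctrl gives the robot as it stands. The module is installed in compiled form; this text tells all that it offers.
- The arm moves only by the tool servo_tool, never from a script. Its argument "plan" is a list of rows, each a list of 3 entries, a list of its own where there are three numbers: the closure, from 0 (fully open) to 1 (shut), then the shift along the world's x, y, z in mm, then the turn about the world's z in degrees. In form: [[hand, [x, y, z], yaw], ...]. A call has 1 to 10 rows; each row is the pose to reach, as a shift and turn from the pose commanded when the call began; what a row does not reach only later rows make up. A row lasts 1/12 s, in which the tool goes at most 41.7 mm and 7.16 degrees, less where a joint would pass 70% of its speed; a pose out of reach is approached as far as the arm can. A call with a gripper value outside its range is refused whole. The fingers move at their own pace and stop on an object; the grip force is fixed at half the most. Time passes only in rows, so rows that repeat a pose let the fingers close. It gives the time, the measured TCP pose, the force, the opening and the grip force at its end, in the units of the state.
- ctrl.get_obs(): the state, without advancing time (a new reading comes with each control period).
- ctrl.get_image(name): name is "scene" or "top" or "wrist"; returns the picture (384x512x3 uint8, blue, green, red); there is no depth.
- ctrl.camera_info(name): a dict with "fovy" (degrees; the focal length in pixels is half the picture's height over the tangent of half this angle, whatever the lens; pixels are square), "cx", "cy" (the principal point, pixels), "rvec" (rotation vector, rad) and "tvec" (3), from world to camera coordinates, as OpenCV has them; the wrist camera has in their place "T_tool_cam" (4x4, takes a point from camera to tool coordinates, whose origin is the TCP and whose axes are the flange's). Camera axes: x right, y down, z forward; pixel columns grow to the right and rows downward; lengths in mm; the calibration is good to about 2 mm. The wrist camera is an equidistant fisheye: a pixel r from the principal point sees the ray r / f radians off the axis. A picture is of the moment at which its call begins: read the wrist's pose just before it. camera_info takes no time and is no camera call.
- ctrl.close_job(): hands the job in; it is judged then, once.
The state is a dict: "t": time; "qpos": joint angles; "qvel": joint speeds; "joint_torque": joint torques, N m; "ee_pos": TCP position; "orientation": TCP orientation; "ft_force": force on the tool from outside, world axes, zero at the start; "moment": the same for the moment, N m; "width": finger opening in mm; "grasp_force": force on a finger pad.
Only numpy, scipy, OpenCV 4.12 (cv2) and the standard library are available. Lean on these libraries where they do the work, as an engineer would, in place of code of your own. Each camera call takes 0.05 s, during which the arm holds its last target. There are 200 camera calls.

## Working session

There is one attempt and no reset: what is moved stays moved. The work goes in short steps, Python scripts to look and compute and a tool call to move; the robot and the scene stay as the last step left them, time stands still between calls to the robot, and variables do not carry over. Pictures are saved under pics/ and viewed, at most 10 in all, crops included, and the job is handed in when it is done.

Besides the shell and the picture viewer there is one more tool, called after "Call:" by a JSON object that holds its "fn" and its "kwargs", one argument or row to a line. servo_tool: Moves the arm, as the interface text tells. Its arguments: {"type":"object","properties":{"plan":{"type":"array"}},"required":["plan"]}

```bash
mkdir -p pics
cat > h.py <<'E'
import numpy as np, cv2
from workcell import ctrl
def cam(n):
    c=ctrl.camera_info(n); f=192/np.tan(np.radians(c['fovy'])/2); return c,f
def ray(n,u,v,obs=None):
    c,f=cam(n)
    if n=='wrist':
        obs=obs or ctrl.get_obs()
        d=np.array([u-c['cx'],v-c['cy']]);r=np.hypot(*d);th=r/f
        k=np.array([*(d/max(r,1e-9)*np.sin(th)),np.cos(th)])
        T=np.array(c['T_tool_cam']);R=cv2.Rodrigues(np.array(obs['orientation'],float))[0]
        return R@T[:3,3]+np.array(obs['ee_pos']),R@T[:3,:3]@k
    R=cv2.Rodrigues(np.array(c['rvec'],float))[0]
    return -R.T@np.array(c['tvec']).ravel(),R.T@np.array([(u-c['cx'])/f,(v-c['cy'])/f,1])
def onz(n,u,v,z,obs=None):
    o,d=ray(n,u,v,obs); return (o+d*(z-o[2])/d[2])[:2].round(1)
def proj(n,p,obs=None):
    c,f=cam(n);p=np.array(p,float)
    if n=='wrist':
        obs=obs or ctrl.get_obs()
        T=np.array(c['T_tool_cam']);R=cv2.Rodrigues(np.array(obs['orientation'],float))[0]
        q=T[:3,:3].T@(R.T@(p-obs['ee_pos'])-T[:3,3]);r=np.hypot(q[0],q[1]);th=np.arctan2(r,q[2])
        return np.array([c['cx'],c['cy']])+q[:2]/r*th*f
    q=cv2.Rodrigues(np.array(c['rvec'],float))[0]@p+np.array(c['tvec']).ravel()
    return np.array([c['cx'],c['cy']])+q[:2]/q[2]*f
E
python3 - <<'E'
from h import *
for n in('scene','top','wrist'):
    c,f=cam(n);print(n,f,c)
print(ctrl.get_obs())
for n in('scene','top'):cv2.imwrite(f'pics/{n}.png',ctrl.get_image(n))
a=cv2.imread('pics/scene.png');b=cv2.imread('pics/top.png')
cv2.imwrite('pics/top1.png',cv2.resize(b,(800,600),interpolation=cv2.INTER_CUBIC))
cv2.imwrite('pics/scene1.png',cv2.resize(a,(800,600),interpolation=cv2.INTER_CUBIC))
E
```

```text
scene 406.7079996156686 {'fovy': 50.54241451824158, 'cx': 263.7441710484173, 'cy': 193.06381882619328, 'rvec': array([ 1.25133835,  2.26875658, -0.9479515 ]), 'tvec': array([ 262.90115207, -277.28528877, 1317.89716008])}
top 372.2670994300185 {'fovy': 54.56563032186197, 'cx': 249.68411947543393, 'cy': 194.59006804968956, 'rvec': array([ 2.14737263, -2.13499821,  0.12914824]), 'tvec': array([  11.92383849,  554.70093249, 1105.97210163])}
wrist 297.3186396354542 {'fovy': 65.70646984690485, 'cx': 255.7952565242246, 'cy': 189.79910443362567, 'T_tool_cam': array([[ 2.30032325e-04, -9.57690877e-01, -2.87798767e-01,
         7.88261926e+01],
       [ 9.99999961e-01,  1.75239555e-04,  2.16147534e-04,
         1.20154842e+00],
       [-1.56568793e-04, -2.87798806e-01,  9.57690881e-01,
        -1.47342467e+02],
       [ 0.00000000e+00,  0.00000000e+00,  0.00000000e+00,
         1.00000000e+00]])}
{'t': 0.0, 'qpos': array([ 1.32697348e+00,  4.23858222e-01,  1.63068693e+00, -2.35426312e-05,
        1.08862264e+00, -1.89829759e-02]), 'qvel': array([ 0.00200645, -0.00079478,  0.00065897, -0.00075727,  0.00089339,
       -0.00042695]), 'joint_torque': array([ 1.70812273e-03, -5.44656837e+01, -2.73660421e+01,  6.44390308e-02,
        2.29587872e-02, -1.09427629e-04]), 'ee_pos': array([139.18303464, 608.74697267, 235.89204693]), 'orientation': array([-3.52396183e-01, -3.12157788e+00,  2.45703597e-03]), 'ft_force': array([-0.33500758,  1.40781502,  0.34004579]), 'moment': array([0.0744604 , 0.00296079, 0.03304454]), 'grasp_force': 0.0, 'width': 88.30218401265591}
```

View pics/top1.png

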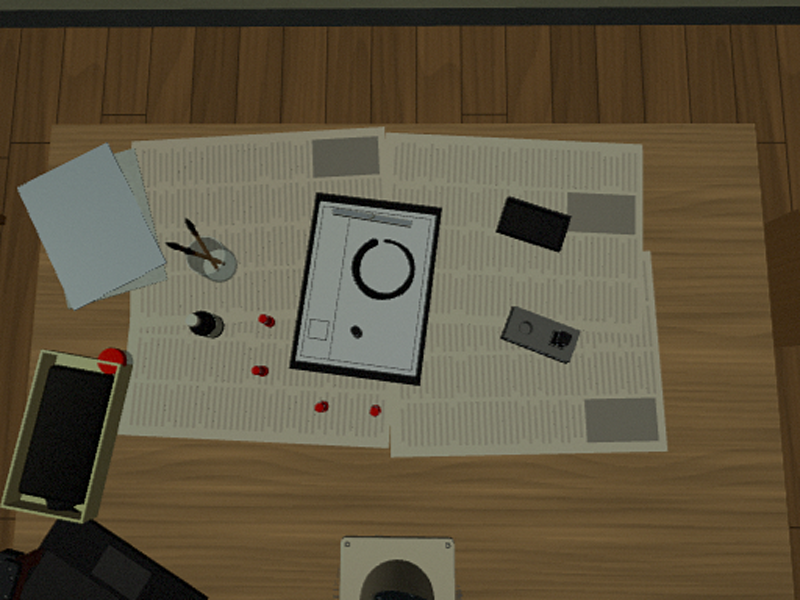

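View pics/scene1.png

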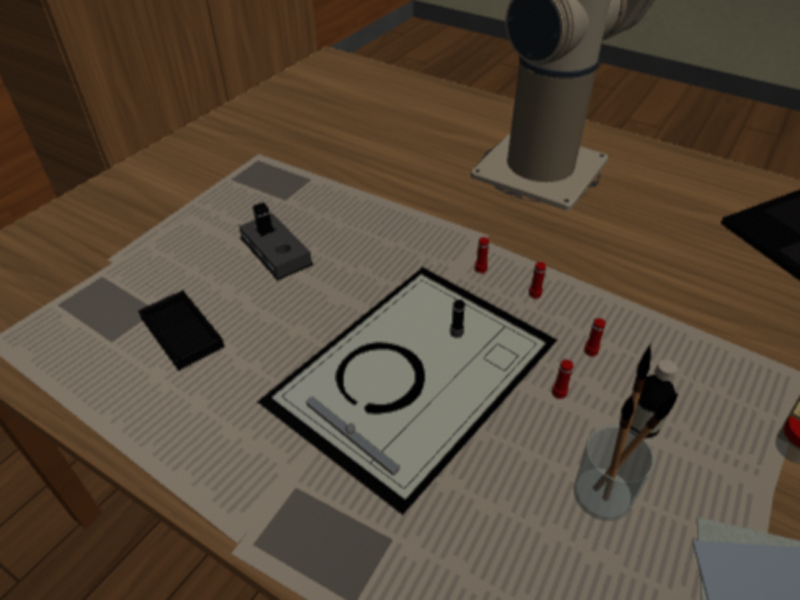

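The top view (scaled to 800x600) shows the black round stamp on the sheet at (357,332). The printed square is at (318,329). The stand is at (540,334), with its empty bore at (526,327) and the square stamp at (562,339). There are four red stamps at (266,320), (260,370), (321,407) and (375,410). Only the black one on the paper fits `round_stamp`.

Run:
```python
from h import *
b=cv2.imread('pics/top.png');s=cv2.imread('pics/scene.png')
g=cv2.cvtColor(b,cv2.COLOR_BGR2GRAY)
# felt: dark pixels in the window round the sheet -> outer quad
m=np.zeros_like(g);m[115:255,178:292]=(g[115:255,178:292]<45)*255
cs,_=cv2.findContours(m,cv2.RETR_EXTERNAL,cv2.CHAIN_APPROX_NONE)
c=max(cs,key=cv2.contourArea);P=np.array([onz('top',u,v,2) for u,v in c[:,0]],np.float32)
r=cv2.minAreaRect(P);print('felt',r)
# paper
m=np.zeros_like(g);m[115:255,178:292]=(g[115:255,178:292]>95)*255
# stand
print(g[205:222,320:372:4])
for n,im,p in(('top',b,[(357,332),(318,329),(526,327),(562,339)]),('scene',s,[(457,331),(457,303),(501,356),(284,249),(261,207)])):
    for u,v in p:print(n,(u,v),[tuple(onz(n,u/1.5625,v/1.5625,z)) for z in(2.5,30,66,78)])
A=cv2.resize(b[190:240,310:380],(560,400),interpolation=cv2.INTER_CUBIC)
B=cv2.resize(b[190:240,190:240],(400,400),interpolation=cv2.INTER_CUBIC)
C=cv2.resize(s[120:185,145:210],(400,400),interpolation=cv2.INTER_CUBIC)
D=np.zeros((600,800,3),np.uint8);D[:300,:420]=cv2.resize(A,(420,300));D[:300,420:720]=cv2.resize(B,(300,300));D[300:,:300]=cv2.resize(C,(300,300));D[300:,320:620]=cv2.resize(s[180:240,270:330],(300,300),interpolation=cv2.INTER_CUBIC)
cv2.imwrite('pics/crop.png',cv2.convertScaleAbs(D,alpha=1.6))
```

```text
felt ((596.8173828125, 65.0199966430664), (262.55413818359375, 369.29315185546875), 82.83705139160156)
[[135  73  68  68  50  70  65  68  63 135 133 131 133]
 [134  48  68  69  31  66  69  69  64  70 135 133 132]
 [135  24  67  63  66  60  66  66  68  62  88 133 133]
 [135  28  67  54  67  44  69  67  67  68  67 134 131]
 [125  35  70  53  67  41  68  68  68  68  65  73 137]
 [125  54  66  59  69  40  68  68  68  67  68  65 117]
 [128  64  67  54  68  48  67  67  66  66  67  68  68]
 [130  63  68  66  67  54  68  68  68  22  16  67  69]
 [129  68  67  67  62  67  65  67  68   0  11  51  66]
 [104  68  67  69  63  68  64  68  63   0  12  17  66]
 [ 61  70  63  66  67  66  67  68  48  15  13  12  66]
 [ 47  35  67  67  65  66  70  65  55  37  14  13  67]
 [118  34  69  69  68  69  67  68  59  23  18  14  67]
 [119  64  49  70  67  68  66  66  32  37  18  20  64]
 [117 117  10  46  66  66  64  66  30  10  10  44  74]
 [120 119 121  36  67  68  69  68  43  63  56  63  73]
 [117 117 118  48  34  68  68  67  61  58  13  68  96]]
top (357, 332) [(np.float64(502.4), np.float64(82.3)), (np.fl
[... 838 characters left out ...]
) [(np.float64(442.5), np.float64(52.8)), (np.float64(467.8), np.float64(65.1)), (np.float64(500.8), np.float64(81.3)), (np.float64(511.9), np.float64(86.7))]
scene (501, 356) [(np.float64(505.8), np.float64(163.2)), (np.float64(528.6), np.float64(171.3)), (np.float64(558.5), np.float64(182.0)), (np.float64(568.5), np.float64(185.5))]
scene (284, 249) [(np.float64(487.8), np.float64(-271.4)), (np.float64(511.3), np.float64(-246.7)), (np.float64(542.1), np.float64(-214.3)), (np.float64(552.4), np.float64(-203.5))]
scene (261, 207) [(np.float64(415.2), np.float64(-389.6)), (np.float64(441.5), np.float64(-360.4)), (np.float64(475.9), np.float64(-322.1)), (np.float64(487.4), np.float64(-309.4))]
```

View pics/crop.png

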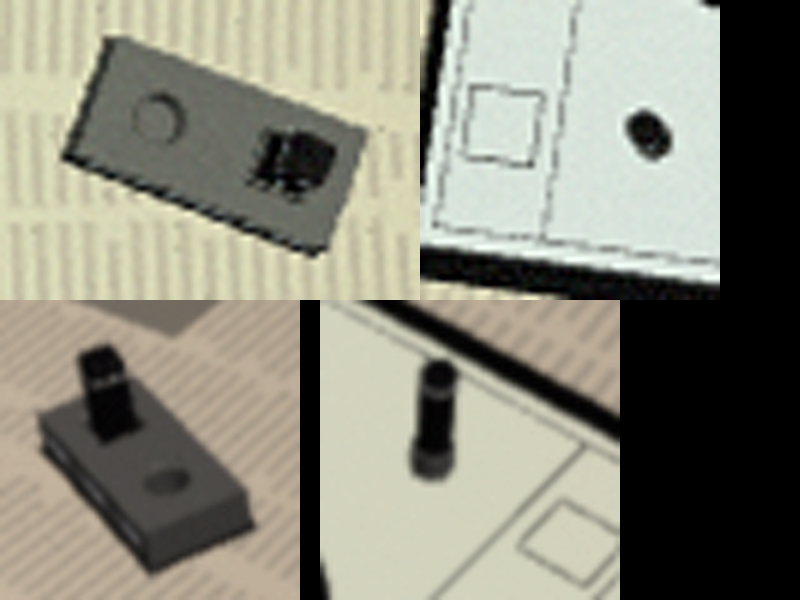

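The crop confirms it: the black stamp with the grey sleeve stands on the sheet, right of the printed square. The empty bore and the square stamp are in the stand. The felt fits 369x263 mm (given 370x265), at yaw -7.2°, and the seal square predicted from it agrees with the pixels to about 0.5 mm. Moving in.

Call:
{"fn": "servo_tool", "kwargs": {
  "plan": [
    [0,[361,-527,0],-7.6],
    [0,[361,-527,0],-7.6],
    [0,[361,-527,0],-7.6],
    [0,[361,-527,0],-7.6],
    [0,[361,-527,0],-7.6],
    [0,[361,-527,0],-7.6],
    [0,[361,-527,0],-7.6],
    [0,[361,-527,0],-7.6],
    [0,[361,-527,0],-7.6],
    [0,[361,-527,0],-7.6]
  ]
}}

```text
t: 0.93
ee_pos: [375.3, 263.6, 236.7]
orientation: [-0.558, -3.092, 0.0]
ft_force: [0.9, 1.5, 0.4]
width: 88.1
grasp_force: 0.0
```

Call:
{"fn": "servo_tool", "kwargs": {
  "plan": [
    [0.5,[0,0,0],0],
    [0.5,[0,0,0],0]
  ]
}}

```text
t: 1.1
ee_pos: [375.7, 263.7, 236.5]
orientation: [-0.566, -3.09, 0.0]
ft_force: [-0.1, 1.2, -0.2]
width: 77.5
grasp_force: 0.0
```

Call:
{"fn": "servo_tool", "kwargs": {
  "plan": [
    [0.5,[124,-182,-86],0],
    [0.5,[124,-182,-86],0],
    [0.5,[124,-182,-86],0],
    [0.5,[124,-182,-86],0],
    [0.5,[124,-182,-86],0],
    [0.5,[124,-182,-86],0],
    [0.5,[124,-182,-86],0],
    [0.5,[124,-182,-86],0],
    [0.5,[124,-182,-86],0]
  ]
}}

```text
t: 1.85
ee_pos: [498.1, 84.9, 150.5]
orientation: [-0.557, -3.091, -0.0]
ft_force: [0.2, 0.3, 0.2]
width: 44.0
grasp_force: 0.0
```

Run:
```python
from h import *
o=ctrl.get_obs();w=ctrl.get_image('wrist');print(o['ee_pos'],o['orientation'],o['width'])
np.save('w1.npy',np.r_[o['ee_pos'],o['orientation']]);cv2.imwrite('pics/w1.png',w)
for p in((499,81,2.5),(499,81,68.5),(508,162,2.5)):print(p,proj('wrist',p,o))
cv2.imwrite('pics/w1b.png',cv2.convertScaleAbs(cv2.resize(w,(800,600)),alpha=1.6))
```

```text
[498.14675416  84.86531054 150.48601576] [-5.56656827e-01 -3.09084255e+00 -6.23577538e-05] 44.031596412017464
(499, 81, 2.5) [251.32963725 182.8650784 ]
(499, 81, 68.5) [250.18472757 204.20604791]
(508, 162, 2.5) [327.8231869  164.52871385]
```

View pics/w1b.png

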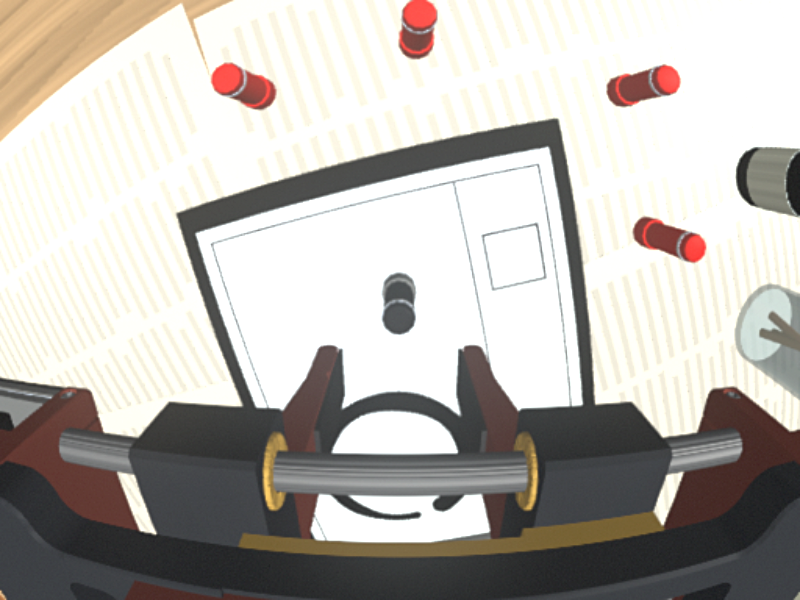

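The black round stamp is centred between the fingers: top disc at (399,317), sleeve at (399,285). The printed square is at (514,257), and the red ones are well away. Next I measure both exactly.

```bash
cat >> h.py <<'E'
def square(w,o,uv):
    "inner white region of the printed square -> centre, yaw, size on z=2.5"
    g=cv2.cvtColor(w,cv2.COLOR_BGR2GRAY);u,v=map(int,uv)
    t=cv2.adaptiveThreshold(g,255,cv2.ADAPTIVE_THRESH_MEAN_C,cv2.THRESH_BINARY,15,12)
    n,L=cv2.connectedComponents(t,connectivity=4)
    m=(L==L[v,u]).astype(np.uint8)
    c=max(cv2.findContours(m,cv2.RETR_EXTERNAL,cv2.CHAIN_APPROX_NONE)[0],key=cv2.contourArea)
    return cv2.minAreaRect(np.array([onz('wrist',a,b,2.5,o) for a,b in c[:,0]],np.float32))
E
python3 - <<'E'
from h import *
w=cv2.imread('pics/w1.png');a=np.load('w1.npy');o=dict(ee_pos=a[:3],orientation=a[3:])
print('square',square(w,o,(329,164)))
g=cv2.cvtColor(w,cv2.COLOR_BGR2GRAY)
for n in range(170,218,3):print(n,g[n,236:276:2])
m=((g<110)*255).astype(np.uint8);m[:165]=0;m[225:]=0;m[:,:230]=0;m[:,285:]=0
c=max(cv2.findContours(m,cv2.RETR_EXTERNAL,cv2.CHAIN_APPROX_NONE)[0],key=cv2.contourArea)[:,0]
print(c.min(0),c.max(0))
lo=c[c[:,1]>=203];A=np.array([onz('wrist',u,v,68.5,o) for u,v in lo],np.float32)
print('top rim fit',cv2.minEnclosingCircle(A))
hi=c[c[:,1]<=182];A=np.array([onz('wrist',u,v,2.5,o) for u,v in hi],np.float32)
print('base fit',cv2.minEnclosingCircle(A))
E
```

```text
square ((507.8362121582031, 163.48948669433594), (35.000030517578125, 35.14236831665039), 82.47236633300781)
170 [184 183 184 184 184 183 183 184 183 184 183 184 183 184 183 183 183 184
 183 184]
173 [184 184 182 183 183 184 183 187 187 188 188 187 186 184 183 184 183 183
 184 184]
176 [184 184 184 184 183 187 160  77  59  58  60  64  86 175 186 184 183 183
 184 184]
179 [184 184 184 184 186 119  59  87 100  83  91 103  95  69 134 185 184 183
 184 184]
182 [183 184 183 184 188  75  88  51  50  51  51  49  55  98  89 177 184 184
 184 184]
185 [183 183 183 186 151  88  49  50  50  51  53  52  52  50  94 165 185 184
 183 184]
188 [184 185 183 186 132  71  50  52  50  51  50  50  52  50  67 160 185 183
 184 183]
191 [183 183 184 184 182  58  47  50  64  70  79  68  51  50  60 177 185 183
 183 184]
194 [184 183 183 183 188  66 105  72  57  48  51  54  93 114  65 188 183 183
 184 183]
197 [183 183 183 185 177 105  49  54  55  56  57  57  53  49 105 177 184 183
 183 183]
200 [183 183 183 185 168  52  55  56  55  54  53  56  57  59  56 174 184 184
 183 183]
203 [184 183 184 186 127  48  55  55  54  55  55  55  55  54  47 165 185 183
 183 184]
206 [183 183 184 185 168  53  54  54  56  54  53  56  54  54  56 178 184 184
 183 183]
209 [183 183 182 184 187 113  47  53  54  55  54  53  52  48 149 186 183 183
 184 183]
212 [183 183 183 183 183 186 175  79  47  46  46  51  94 174 185 183 184 183
 183 183]
215 [183 183 184 183 182 183 183 186 187 188 184 187 185 183 183 183 184 184
 183 183]
[245 175] [265 213]
top rim fit ((500.5102844238281, 84.61770629882812), 8.257133483886719)
base fit ((498.45001220703125, 85.25), 9.369463920593262)
```

Call:
{"fn": "servo_tool", "kwargs": {
  "plan": [
    [0.5,[1.5,0,-40],0],
    [0.5,[1.5,0,-75],0],
    [0.5,[1.5,0,-100],0],
    [0.5,[1.5,0,-106],0],
    [0.9,[1.5,0,-106],0],
    [1,[1.5,0,-106],0],
    [1,[1.5,0,-106],0],
    [1,[1.5,0,-106],0],
    [1,[1.5,0,-106],0],
    [1,[1.5,0,-106],0]
  ]
}}

```text
t: 2.73
ee_pos: [501.3, 83.8, 45.9]
orientation: [0.558, 3.089, 0.002]
ft_force: [0.6, 0.7, 2.6]
width: 17.5
grasp_force: 30.0
```

Call:
{"fn": "servo_tool", "kwargs": {
  "plan": [
    [1,[0,0,35],0],
    [1,[10,-30,75],0],
    [1,[54,-334,95],0],
    [1,[54,-334,95],0],
    [1,[54,-334,95],0],
    [1,[54,-334,95],0],
    [1,[54,-334,95],0],
    [1,[54,-334,95],0],
    [1,[54,-334,95],0],
    [1,[54,-334,95],0]
  ]
}}

```text
t: 3.57
ee_pos: [554.8, -255.1, 140.8]
orientation: [0.562, 3.088, -0.002]
ft_force: [0.5, 0.1, -0.7]
width: 17.5
grasp_force: 30.0
```

Call:
{"fn": "servo_tool", "kwargs": {
  "plan": [
    [1,[2,-30,0],0],
    [1,[2,-30,0],0],
    [1,[2,-30,0],0],
    [1,[2,-30,0],0]
  ]
}}

```text
t: 3.9
ee_pos: [555.6, -280.1, 139.5]
orientation: [-0.559, -3.09, -0.001]
ft_force: [-0.8, 0.3, -0.6]
width: 17.4
grasp_force: 30.0
```

Run:
```python
from h import *
o=ctrl.get_obs();w=ctrl.get_image('wrist');print(o['ee_pos'],o['orientation'],o['width'])
np.save('w2.npy',np.r_[o['ee_pos'],o['orientation']]);cv2.imwrite('pics/w2.png',w)
for p in((511,-250,30),(488,-314,78)):print(p,proj('wrist',p,o))
cv2.imwrite('pics/w2b.png',cv2.convertScaleAbs(cv2.resize(w,(800,600)),alpha=1.6))
```

```text
[ 555.63508695 -280.11251019  139.52168687] [-5.59454197e-01 -3.09047505e+00 -7.36519684e-04] 17.405119838661996
(511, -250, 30) [268.81127259 133.8734489 ]
(488, -314, 78) [177.27091954 143.13600644]
```

View pics/w2b.png

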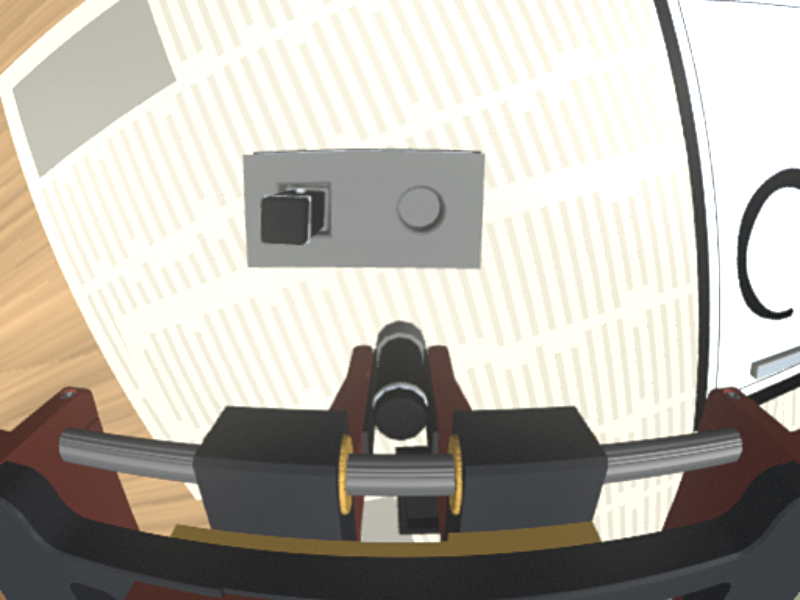

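The round stamp hangs between the fingers: sleeve arc top at (400,322), top disc at (401,412). The well mouth is at (421,208), and the square stamp top at (287,217) with its ridge side up in the picture, towards the robot.

Run:
```python
from h import *
w=cv2.imread('pics/w2.png');a=np.load('w2.npy');o=dict(ee_pos=a[:3],orientation=a[3:])
g=cv2.cvtColor(w,cv2.COLOR_BGR2GRAY)
roi=np.zeros_like(g);roi[90:180,150:315]=1
m=((g<130)&(roi>0)).astype(np.uint8)*255
c=max(cv2.findContours(m,cv2.RETR_EXTERNAL,cv2.CHAIN_APPROX_NONE)[0],key=cv2.contourArea)[:,0]
P=np.array([onz('wrist',u,v,30,o) for u,v in c],np.float32);r=cv2.minAreaRect(P)
print('stand',r)
# well: strip of edges
e=cv2.Canny(g[115:152,250:290],15,40);ys,xs=np.nonzero(e)
Q=np.array([onz('wrist',x+250,y+115,30,o) for x,y in zip(xs,ys)])
for _ in range(8):
    A=np.c_[2*Q,np.ones(len(Q))];s=np.linalg.lstsq(A,(Q**2).sum(1),rcond=None)[0];R=np.sqrt(s[2]+s[:2]@s[:2]);d=abs(np.linalg.norm(Q-s[:2],axis=1)-R);Q=Q[d<max(1.0,1.5*d.std())]
print('well',s[:2],R,len(Q))
print(g[133,246:294]);print(g[112:156,269])
# held stamp: arc of sleeve (top edge) in column 256 and sides
for v in range(203,222,3):print(v,g[v,236:280])
print('col',g[200:285,256])
```

```text
stand ((498.7487487792969, -280.48577880859375), (135.74815368652344, 67.25006866455078), 68.76181030273438)
well [ 510.6271584  -249.31088899] 12.88601442621244 61
[93 94 95 93 95 94 94 86 81 89 93 95 93 93 94 93 93 94 93 94 94 93 94 94
 93 93 93 93 94 94 93 93 94 95 94 62 49 57 69 84 95 95 94 94 93 95 94 94]
[94 94 93 93 94 94 90 71 81 95 94 93 94 94 93 93 93 93 93 94 93 94 93 93
 93 93 94 94 94 94 94 94 89 60 50 51 65 82 87 94 93 94 93 94]
203 [168 158 153 154 153 154 159 168 169 169 169 169 169 168 157 154 154 154
 156 160 170 172 171 170 169 170 165 157 153 153 152 153 160 167 168 168
 168 168 168 163 154 151 152 153]
206 [168 169 158 153 153 153 153 156 167 171 171 173 172 147 122 106  83  64
  56  51  54  62  68  88  96 107 118 128 148 156 155 153 152 160 167 169
 168 169 169 168 163 154 152 153]
209 [170 170 169 161 154 153 155 157 152 122  74  50  50  52  51  53  54  54
  56  56  56  58  58  60  61  61  61  61  59  69 104 132 152 154 161 167
 168 169 169 168 169 162 153 152]
212 [170 169 170 170 165 158 133  88  55  50  52  53  53  55  53  53  56  57
  61  63  62  61  60  59
[... 284 characters left out ...]
172 153  97  51  60  82  96  98  83  56  41  39  38  38  37
  37  38  38  38  39  39  36  37  38  50  70  93 102 101  92  75  64  78
 142 162 168 169 168 169 170 170]
221 [ 95 129 166 176 123  73  88  95  83  57  40  36  38  40  38  39  38  39
  37  37  40  38  40  38  39  40  40  39  38  36  39  60  92 100  90  73
 123 153 143 123  98  89  77  73]
col [169 169 168 170 162 104  54  53  56  56  57  57  62  87  99  83  51  38
  38  39  40  40  39  39  37  39  38  38  38  38  36  35  34  35  36  35
  35  36  35  34  32  33  33  32  57  88 109 111  54  28  29  32  31  31
  33  39  38  39  38  38  37  39  38  37  38  37  37  36  37  34  34  33
  35  34  35  34  34  34  33  29  25  52 141 153 156]
```

Run:
```python
from h import *
a=np.load('w2.npy');o=dict(ee_pos=a[:3],orientation=a[3:])
R=cv2.Rodrigues(a[3:])[0];tx,ty=R[:2,0],R[:2,1];print('tx',tx,'yaw',np.degrees(np.arctan2(-ty[0],ty[1])))
for z0 in(97,96):
  b=onz('wrist',256.3,205.3,z0,o)-11*tx;t=onz('wrist',256.3,281.2,z0+66,o)+9*tx
  for n,p in(('base',b),('top',t)):print(z0,n,p,'tool xy',(p-a[:2])@tx,(p-a[:2])@ty)
```

```text
tx [-0.93653892  0.35056232] yaw -20.521739692011145
97 base [ 556.20192807 -278.55618557] tool xy 0.01472000950981472 1.656272398635437
97 top [ 552.97114976 -277.54493908] tool xy 3.3949745426912044 1.4707538724802065
96 base [ 556.50192807 -278.75618557] tool xy -0.33635412999065495 1.5741333808779887
96 top [ 553.67114976 -277.74493908] tool xy 2.6692848369776456 1.528839951001695
```

Call:
{"fn": "servo_tool", "kwargs": {
  "plan": [
    [1,[-30,20,0],0],
    [1,[-45.6,28.7,-15],0],
    [1,[-45.6,28.7,-40],0],
    [1,[-45.6,28.7,-58],0],
    [1,[-45.6,28.7,-58],0],
    [1,[-45.6,28.7,-58],0]
  ]
}}

```text
t: 4.45
ee_pos: [510.2, -250.4, 81.3]
orientation: [-0.556, -3.09, -0.001]
ft_force: [0.1, 0.3, -0.6]
width: 17.0
grasp_force: 30.0
```

Run:
```python
from h import *
o=ctrl.get_obs();w=ctrl.get_image('wrist');print(o['ee_pos'],o['orientation'],o['width'],o['ft_force'])
np.save('w3.npy',np.r_[o['ee_pos'],o['orientation']]);cv2.imwrite('pics/w3.png',w)
cv2.imwrite('pics/w3b.png',cv2.convertScaleAbs(cv2.resize(w[110:310,150:360],(630,600),interpolation=cv2.INTER_CUBIC),alpha=1.8))
```

```text
[ 510.17803891 -250.43828109   81.28814952] [-5.55909920e-01 -3.08985955e+00 -1.09335234e-03] 17.002738636280736 [ 0.09921253  0.28847093 -0.567733  ]
```

View pics/w3b.png

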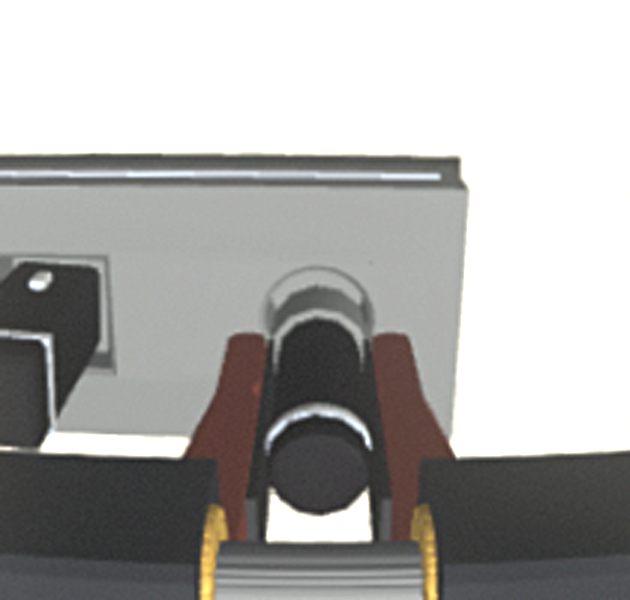

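Run:
```python
from h import *
a=np.load('w3.npy');o=dict(ee_pos=a[:3],orientation=a[3:])
R=cv2.Rodrigues(a[3:])[0];tx,ty=R[:2,0],R[:2,1]
g=cv2.cvtColor(cv2.imread('pics/w3.png'),cv2.COLOR_BGR2GRAY)
print(g[194:222,256]);
for v in(204,207,209,212,214):print(v,g[v,234:280])
for z in(38,39.5):
  b=onz('wrist',256.6,206,z,o)-11*tx
  print(z,'base-tcp',(b-a[:2])@tx,(b-a[:2])@ty)
for r in(12.5,14):
  b=onz('wrist',256,198.7,30,o)-r*tx;print(r,'well-tcp',(b-a[:2])@tx,(b-a[:2])@ty)
```

```text
[ 97  97  96  97  88  78  93  99  98  99  95  77  56  51  53  52  53  53
  59  89 100  82  47  25  25  29  30  30]
204 [ 99  99  98  98  98  98  96  87  81  83  93  97  99  99  98  98  98 100
  99  99  98  90  95  99  98  99  99  98  98  99  99  98  93  82  71  77
  93  99  98  98  97  97  97  98  97  97]
207 [ 97  99  98  98  95  86  87  93  97  98  98  99  92  79  71  60  53  48
  48  49  48  50  51  52  53  54  56  56  60  65  81  95  99  99 100  94
  74  69  87  97  97  98  97  98  98  97]
209 [ 97  98  99  96  88  80  83  95  99 100  99  80  56  46  47  48  48  49
  49  51  51  53  52  54  55  57  57  59  58  60  59  63  76  89  98 100
  79  64  70  91  99  99  97  98  97  97]
212 [97 98 94 88 78 68 64 77 81 65 48 46 49 47 48 48 49 47 50 54 58 59 59 59
 58 57 58 58 59 63 62 62 63 63 64 61 52 47 58 66 88 98 97 97 97 97]
214 [ 98  98  92  87  76  66  65  58  49  47  47  47  48  50  54  68  80  88
  95  96 100 100 100 101  99  96  97  96  91  85  71  62  62  63  65  66
  59  49  55  65  78  95  98  97  98  97]
38 base-tcp -0.759147913386183 1.7805367671792784
39.5 base-tcp -0.2207941917412276 1.7937216604900021
12.5 well-tcp 0.3869388644420102 1.436691047994555
14 well-tcp -1.1130537902714304 1.436692075568963
```

The stamp is within about 0.5 mm of the well centre: sleeve arc top at crop (320,288), well rim arc at (318,266). Lowering it now.

Call:
{"fn": "servo_tool", "kwargs": {
  "plan": [
    [1,[0,0,-5],0],
    [1,[0,0,-10],0],
    [1,[0,0,-14],0],
    [1,[0,0,-18],0],
    [1,[0,0,-22],0],
    [1,[0,0,-26],0],
    [1,[0,0,-28],0]
  ]
}}

```text
t: 5.08
ee_pos: [510.4, -251.7, 53.0]
orientation: [-0.559, -3.091, -0.0]
ft_force: [-0.6, 1.1, -1.1]
width: 17.6
grasp_force: 30.0
```

Call:
{"fn": "servo_tool", "kwargs": {
  "plan": [
    [1,[0,0,-2],0],
    [1,[0,0,-3],0],
    [1,[0,0,-4],0],
    [1,[0,0,-5],0],
    [1,[0,0,-5],0]
  ]
}}

```text
t: 5.5
ee_pos: [510.7, -251.8, 48.8]
orientation: [0.559, 3.092, -0.0]
ft_force: [-1.7, 0.9, 3.0]
width: 17.3
grasp_force: 30.0
```

Call:
{"fn": "servo_tool", "kwargs": {
  "plan": [
    [0.65,[0,0,0],0],
    [0.65,[0,0,0],0],
    [0.65,[0,0,0],0],
    [0.65,[0,0,5],0],
    [0.65,[0,0,40],0],
    [0.65,[0,0,80],0],
    [0.6,[-23.5,-60,100],0],
    [0.5,[-23.5,-60,100],0],
    [0.5,[-23.5,-60,100],0],
    [0.5,[-23.5,-60,100],0]
  ]
}}

```text
t: 6.33
ee_pos: [487.1, -312.8, 149.6]
orientation: [0.562, 3.089, -0.001]
ft_force: [0.3, 0.2, -0.1]
width: 43.6
grasp_force: 0.0
```

Run:
```python
from h import *
o=ctrl.get_obs();w=ctrl.get_image('wrist');print(o['ee_pos'],o['orientation'],o['width'],o['ft_force'])
np.save('w4.npy',np.r_[o['ee_pos'],o['orientation']]);cv2.imwrite('pics/w4.png',w)
for p in((510.7,-249.5,72),(510.7,-249.5,78),(486.8,-311.2,78)):print(p,proj('wrist',p,o))
cv2.imwrite('pics/w4b.png',cv2.convertScaleAbs(cv2.resize(w[120:280,170:380],(787,600),interpolation=cv2.INTER_CUBIC),alpha=1.8))
```

```text
[ 487.06634084 -312.82686753  149.62959289] [ 5.61846473e-01  3.08928322e+00 -8.59942706e-04] 43.61637380220133 [ 0.27011625  0.16183176 -0.0920663 ]
(510.7, -249.5, 72) [336.53195746 202.72889269]
(510.7, -249.5, 78) [338.40643205 205.19137033]
(486.8, -311.2, 78) [256.01781352 204.80686491]
```

View pics/w4b.png

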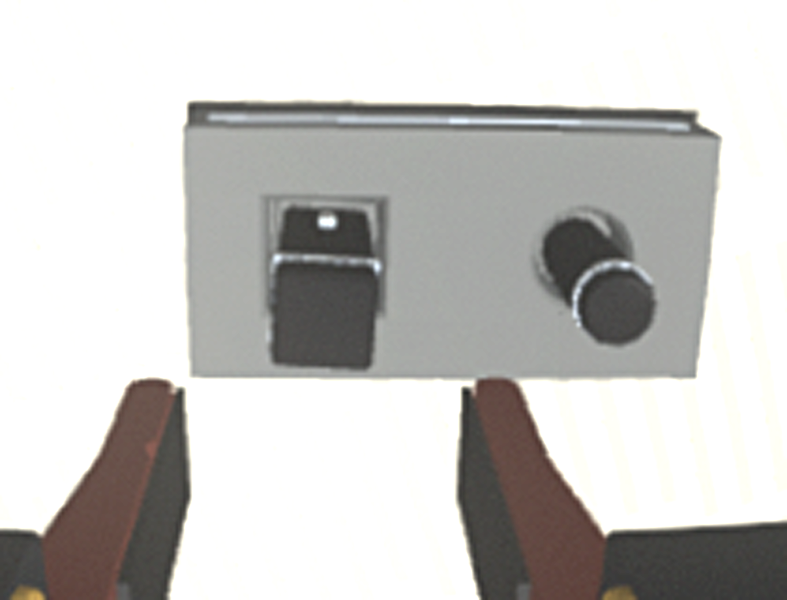

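The round stamp stands home in its well (top disc at crop (614,303), within 2 mm of the prediction for z = 72). The square stamp (top at crop (325,315), ridge facing the robot) is centred between the fingers. Next I measure its top face.

Run:
```python
from h import *
a=np.load('w4.npy');o=dict(ee_pos=a[:3],orientation=a[3:])
R=cv2.Rodrigues(a[3:])[0];tx,ty=R[:2,0],R[:2,1];print('tool yaw',np.degrees(np.arctan2(-ty[0],ty[1])))
g=cv2.cvtColor(cv2.imread('pics/w4.png'),cv2.COLOR_BGR2GRAY)
m=np.zeros_like(g);m[191:222,238:276]=(g[191:222,238:276]<45)*255
c=max(cv2.findContours(m,cv2.RETR_EXTERNAL,cv2.CHAIN_APPROX_NONE)[0],key=cv2.contourArea)[:,0]
print(c.min(0),c.max(0))
P=np.array([onz('wrist',u,v,78,o) for u,v in c],np.float32);r=cv2.minAreaRect(P);d=np.array(r[0])-a[:2];print(r,d@tx,d@ty)
p=onz('wrist',333.8,200.8,72,o);print('round top',p)
```

```text
tool yaw -20.615400191654317
[243 191] [270 217]
((486.36907958984375, -310.69390869140625), (21.061067581176758, 21.737728118896484), 68.49849700927734) 1.4036096794209134 1.7508736498890947
round top [ 508.2 -251.2]
```

Call:
{"fn": "servo_tool", "kwargs": {
  "plan": [
    [0.5,[-0.5,0,-40],-0.5],
    [0.5,[-0.5,0,-75],-0.5],
    [0.5,[-0.5,0,-94],-0.5],
    [0.5,[-0.5,0,-98],-0.5],
    [0.9,[-0.5,0,-98],-0.5],
    [1,[-0.5,0,-98],-0.5],
    [1,[-0.5,0,-98],-0.5],
    [1,[-0.5,0,-98],-0.5],
    [1,[-0.5,0,-98],-0.5],
    [1,[-0.5,0,-98],-0.5]
  ]
}}

```text
t: 7.22
ee_pos: [487.6, -312.2, 51.9]
orientation: [0.572, 3.087, -0.001]
ft_force: [1.5, 0.4, 2.0]
width: 22.1
grasp_force: 30.0
```

Call:
{"fn": "servo_tool", "kwargs": {
  "plan": [
    [1,[0,0,10],0],
    [1,[0,0,30],0],
    [1,[0,0,60],0],
    [1,[0,0,90],0],
    [1,[65,468,95],13.6],
    [1,[65,468,95],13.6],
    [1,[65,468,95],13.6],
    [1,[65,468,95],13.6],
    [1,[65,468,95],13.6],
    [1,[65,468,95],13.6]
  ]
}}

```text
t: 8.05
ee_pos: [520.7, -62.4, 144.2]
orientation: [0.203, 3.135, -0.0]
ft_force: [0.4, -0.0, -1.6]
width: 21.7
grasp_force: 30.0
```

Call:
{"fn": "servo_tool", "kwargs": {
  "plan": [
    [1,[31,218,0],0],
    [1,[31,218,0],0],
    [1,[31,218,0],0],
    [1,[31,218,0],0],
    [1,[31,218,0],0],
    [1,[31,218,0],0],
    [1,[31,218,0],0],
    [1,[31,218,0],0]
  ]
}}

```text
t: 8.72
ee_pos: [551.6, 153.9, 143.6]
orientation: [-0.199, -3.135, 0.001]
ft_force: [0.3, -0.6, -1.4]
width: 21.8
grasp_force: 30.0
```

Run:
```python
from h import *
o=ctrl.get_obs();w=ctrl.get_image('wrist');print(o['ee_pos'],o['orientation'],o['width'],o['ft_force'])
np.save('w5.npy',np.r_[o['ee_pos'],o['orientation']]);cv2.imwrite('pics/w5.png',w)
q=proj('wrist',(507.8,163.5,2.5),o);print(q,square(w,o,q))
cv2.imwrite('pics/w5b.png',cv2.convertScaleAbs(cv2.resize(w[80:300,130:390],(709,600),interpolation=cv2.INTER_CUBIC),alpha=1.4))
```

```text
[551.62814737 153.94880009 143.60200948] [-1.99232283e-01 -3.13497268e+00  8.13917094e-04] 21.840500783176374 [ 0.31635691 -0.61262717 -1.39065245]
[258.65913493 137.95061217] ((507.9290771484375, 163.64627075195312), (35.008331298828125, 33.65278244018555), 82.69424438476562)
```

View pics/w5b.png

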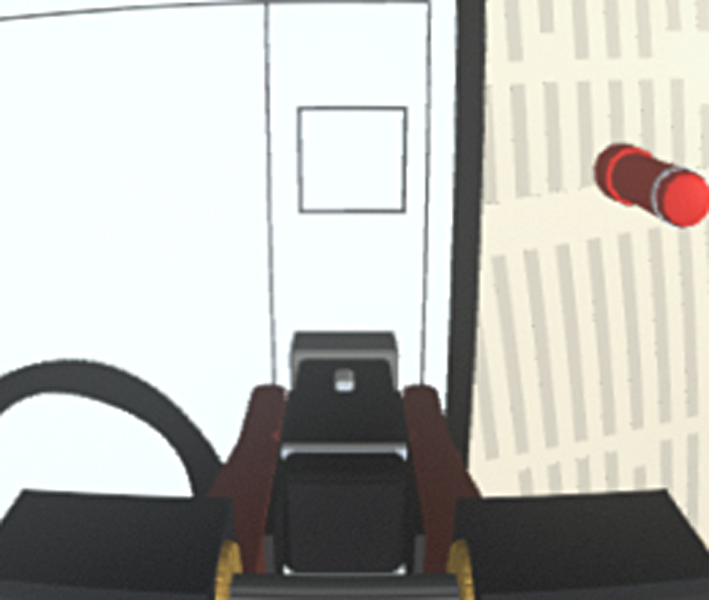

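The stamp is held square to the printed lines, ridge towards the robot. The sleeve's lower edge is at crop (344,332) and the printed square's centre at (352,159).

Run:
```python
from h import *
a=np.load('w5.npy');o=dict(ee_pos=a[:3],orientation=a[3:])
R=cv2.Rodrigues(a[3:])[0];tx,ty=R[:2,0],R[:2,1];print('tool yaw',np.degrees(np.arctan2(-ty[0],ty[1])))
g=cv2.cvtColor(cv2.imread('pics/w5.png'),cv2.COLOR_BGR2GRAY)
print(g[195:215,256]);print(g[205,230:285])
S=np.array([507.93,163.65])
for z in(98,100):
  b=onz('wrist',256.1,201.7,z,o)-13*tx;d=b-a[:2];print('base-tcp',d@tx,d@ty,'shift',S-b)
```

```text
tool yaw -7.272683440907174
[182 183 183 183 185 188 121  58  55  57  57  57  56  76  90 100  70  44
  41  41]
[118 167 184 184 185 186 153  91  56  57  57  58  59  58  57  58  58  58
  57  57  58  58  58  56  58  57  57  58  58  58  58  58  57  57  58  57
  57  56  57  57  57  56  55  53  60 125 175 184 183 183 182 183 184 184
 135]
base-tcp -0.7942175832380911 1.417450821324586 shift [-44.66541315   8.39569379]
base-tcp -0.08718999978019246 1.4280321244694942 shift [-43.96541315   8.29569379]
```

Call:
{"fn": "servo_tool", "kwargs": {
  "plan": [
    [1,[-30,5,0],0],
    [1,[-44.4,7.8,-10],0],
    [1,[-44.4,7.8,-40],0],
    [1,[-44.4,7.8,-65],0],
    [1,[-44.4,7.8,-80],0],
    [1,[-44.4,7.8,-85],0],
    [1,[-44.4,7.8,-85],0],
    [1,[-44.4,7.8,-85],0]
  ]
}}

```text
t: 9.43
ee_pos: [508.0, 160.6, 58.8]
orientation: [0.205, 3.135, -0.0]
ft_force: [-0.1, -0.1, -0.7]
width: 22.3
grasp_force: 30.0
```

Run:
```python
from h import *
o=ctrl.get_obs();w=ctrl.get_image('wrist');print(o['ee_pos'],o['orientation'],o['width'],o['ft_force'])
np.save('w6.npy',np.r_[o['ee_pos'],o['orientation']]);cv2.imwrite('pics/w6.png',w)
cv2.imwrite('pics/w6b.png',cv2.convertScaleAbs(cv2.resize(w[140:300,160:360],(750,600),interpolation=cv2.INTER_CUBIC),alpha=1.4))
```

```text
[508.01693693 160.64783401  58.81647461] [ 2.04530182e-01  3.13483520e+00 -8.71840470e-05] 22.27266643452976 [-0.06887569 -0.1175926  -0.74999717]
```

View pics/w6b.png

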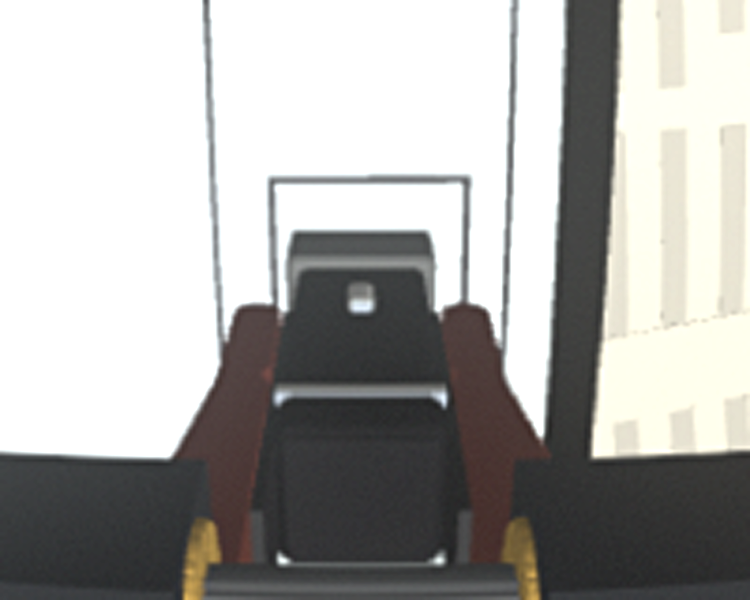

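Run:
```python
from h import *
a=np.load('w6.npy');o=dict(ee_pos=a[:3],orientation=a[3:])
R=cv2.Rodrigues(a[3:])[0];tx,ty=R[:2,0],R[:2,1]
f=lambda u,v:(160+u/3.75-.4,140+v/3.75-.4)
s=onz('wrist',*f(369,180),2.5,o)-18.75*tx
for z in(14,15.5):
  b=onz('wrist',*f(361,232),z,o)-13*tx
  print(s,b,'shift',s-b,'tool',(s-b)@tx,(s-b)@ty)
```

```text
[507.99104578 163.46370902] [508.58979174 161.81083825] shift [-0.59874596  1.65287077] tool 0.8084366787327886 1.5610600918027884
[507.99104578 163.46370902] [507.98979174 161.91083825] shift [1.25403796e-03 1.55287077e+00] tool 0.2005296620144249 1.5398691617951263
```

The stamp is 1.5 mm right (-y) of centre: sleeve mid at column 361, square mid at 369. I'll correct that and lower it.

Call:
{"fn": "servo_tool", "kwargs": {
  "plan": [
    [1,[-0.3,1.5,0],0],
    [1,[-0.3,1.5,-4],0],
    [1,[-0.3,1.5,-8],0],
    [1,[-0.3,1.5,-10],0],
    [1,[-0.3,1.5,-11],0],
    [1,[-0.3,1.5,-12],0],
    [1,[-0.3,1.5,-12],0]
  ]
}}

```text
t: 10.07
ee_pos: [507.5, 163.2, 46.4]
orientation: [0.202, 3.135, 0.0]
ft_force: [-0.4, -0.8, 4.3]
width: 22.3
grasp_force: 30.0
```

Call:
{"fn": "servo_tool", "kwargs": {
  "plan": [
    [1,[0,0,-0.5],0],
    [1,[0,0,-1],0],
    [1,[0,0,-1.2],0],
    [1,[0,0,-1.2],0],
    [1,[0,0,-1.2],0]
  ]
}}

```text
t: 10.48
ee_pos: [507.4, 163.2, 45.3]
orientation: [0.202, 3.135, 0.0]
ft_force: [-1.1, 0.3, 5.1]
width: 22.0
grasp_force: 30.0
```

Run:
```python
from h import *
o=ctrl.get_obs();w=ctrl.get_image('wrist');print(o['t'],o['ee_pos'],o['width'],o['ft_force'])
cv2.imwrite('pics/w7.png',w)
t=ctrl.get_image('top');o2=ctrl.get_obs();print(o2['ft_force'],o2['ee_pos'])
cv2.imwrite('pics/w7b.png',cv2.convertScaleAbs(cv2.resize(w[140:300,160:360],(750,600),interpolation=cv2.INTER_CUBIC),alpha=1.4))
```

```text
10.4833 [507.44230798 163.20950489  45.3092069 ] 22.003059486840208 [-1.09283433  0.29998799  5.13848066]
[-1.95766422  0.20906056  5.27363848] [507.4488882  163.22922977  45.34014989]
```

View pics/w7b.png

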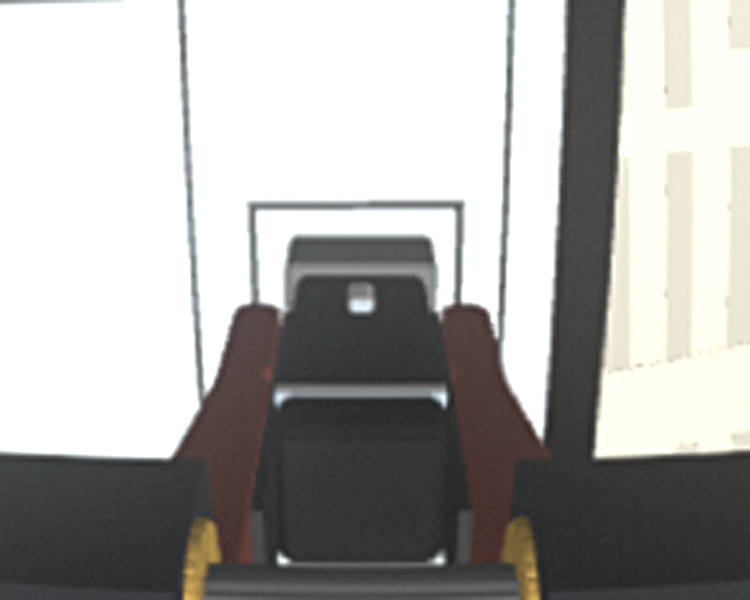

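Centred within about 1 mm in both axes: sleeve front edge at crop (361,237), printed square's front line at (356,205). A little more travel for margin.

Call:
{"fn": "servo_tool", "kwargs": {
  "plan": [
    [1,[0,0,-0.4],0],
    [1,[0,0,-0.8],0],
    [1,[0,0,-0.8],0],
    [1,[0,0,-0.8],0],
    [1,[0,0,-0.8],0],
    [1,[0,0,-0.8],0]
  ]
}}

```text
t: 11.08
ee_pos: [507.5, 163.2, 44.6]
orientation: [0.202, 3.135, 0.0]
ft_force: [-2.0, 0.7, 6.1]
width: 22.0
grasp_force: 30.0
```

Call:
{"fn": "servo_tool", "kwargs": {
  "plan": [
    [1,[0,0,0],0],
    [1,[0,0,0],0],
    [1,[0,0,0],0],
    [1,[0,0,0],0]
  ]
}}

```text
t: 11.42
ee_pos: [507.5, 163.2, 44.6]
orientation: [0.202, 3.135, 0.0]
ft_force: [-1.1, -0.6, 6.6]
width: 21.5
grasp_force: 30.0
```

```bash
python3 -c "
from workcell import ctrl
print(ctrl.close_job())"
```

```text
the job is handed in; nothing more can be done
None
```

The job is handed in with the round stamp home in its well and let go, and the square stamp held pressed about 1 mm off the middle of the printed square (about 7 N, sleeve up roughly 4 mm by the spring rate); the judge's result was not reported back.

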